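# Pack the paint bottle and shut the paint box

### The job

Put the flat paint bottle lying on the table into the empty, cork-lined bay of the wooden paint box, set down flat and not dropped. Then lower the lid gently until it is fully shut, and only after that fold the catch lever over until it lies flat on the lid. Leave everything else where it is.

Things in the scene. Friction and masses are not known exactly. Their poses are not given: they have to be found in the camera images.
- bottle: Flat white squeeze bottle with a round black cap (26 mm diameter), lying flat on the table; rigid, 150 mm long over all, 0.13 to 0.25 kg. Origin: centre of its underside, midway along its length; x runs along it towards the cap, z up. Its body, a rounded slab 50 mm wide (y) and 34 mm high, runs from x = -75 to +40 mm; its middle and centre of mass are near x = -10 mm.
- paintbox: Wooden paint box fixed to the table: 200 mm deep (x), 300 wide (y), 55 high to the rim, walls 6 thick. Origin: centre of its underside; x points from front wall to hinge wall, y to the end with the catch, z up; yaw within 0.2 rad of the world's. Two dividers along x, their tops 23 mm above the underside, make three bays 188 mm long (x) and about 92 wide, centred at y = -96, 0 and +96 mm.
- liner: Cork pad 180 x 86 x 3 mm, fixed on the floor of the empty bay (any of the three). Origin: centre of its underside, 5 mm above the table; axes as the paint box's. The bottle goes on it, its length along the pad's x, the cap either way.
- lid (a joint): Lid angle (rad): 0 = shut flat on the rim, grows as it opens; 1.55 to 1.8 (about upright) at the start, 1.9 is the stop. Stiff friction hinge: it stays where it is left; about 2 to 5 N at its free edge moves it. With hinge h, angle a, in the box's axes, its free edge is at h + 0.212 (-cos a, 0, sin a) m.
- lid_hinge (a point): Middle of the lid's hinge axis, which runs along the box's y on top of its +x wall, level with the rim and the lid's underside. The lid is a plain board, no handle: 212 mm from axis to free edge, 300 mm wide, 10 mm thick (all on the outer side of the axis plane, the top when shut), 0.3 kg.
- lid_edge (a point): Middle of the lid's free edge, at half its thickness.
- catch (a joint): Catch lever angle (rad): 0 = folded inwards, flat on the shut lid; grows as it swings up and outwards; 1.6 to 2.0 (upright or leaning outwards) at the start, 2.1 is the stop. Stays where it is left; about 1 N at its tip moves it. With pivot p, angle a, in the box's axes, its tip is at p + 0.097 (0, -cos a, sin a) m.
- catch_pivot (a point): Pivot of the catch lever in its dark bracket on the box's +y end wall, 18 mm outside the wall, 72 mm above the box's underside, 20 mm in front of the box's centre; the axis runs along the box's x.
- catch_tip (a point): Free end of the catch lever: a steel bar 14 mm wide and 9 mm thick with a black paddle, 26 mm wide, on its last 32 mm. 97 mm from the pivot.
- pencil_tin: Aluminium pencil tin 168 x 69 x 23 mm lying in one of the other bays; leave it. Origin: centre of its underside.
- pastel_case: Pale wooden pastel case 150 x 60 x 30 mm lying in the remaining bay; leave it. Origin: centre of its underside.
- water_jar: Glass water jar, 66 mm across, 85 mm high, standing on the table; leave it. Origin: centre of its underside.
- glass_dish: Glass dish, 104 mm across, 40 mm high, on the table; leave it. Origin: centre of its underside.
- paint_pot: Upright white paint pot with a black lid, 68 mm across, 60 mm high, on the table; leave it. Origin: centre of its underside.

How it is judged:
On the way, in this order (a step that is already met when the one before it is completed fails the run):
1. the bottle lies flat in the empty bay, let go (z of bottle in the frame of liner below 0.012 m and x of bottle in the frame of liner between -0.03 and 0.03 m and y of bottle in the frame of liner between -0.03 and 0.03 m and angle between bottle's own z axis and vertical below 0.15 rad and contact force between the fingers and bottle below 0.1 N), for 0.2 s.
2. the lid is shut (value of joint lid below 0.04 rad), for 0.2 s.
3. the catch lever lies flat on the lid (value of joint catch below 0.1 rad), for 0.2 s.
At the end, for the whole second after the job is handed in: The bottle lies flat and at rest on the cork pad in its bay (within 30 mm of the pad's centre along x and along y), the lid is shut (under 0.04 rad) and the catch lever lies flat on it (under 0.1 rad) (z of bottle in the frame of liner below 0.012 m and x of bottle in the frame of liner between -0.03 and 0.03 m and y of bottle in the frame of liner between -0.03 and 0.03 m and angle between bottle's own z axis and vertical below 0.15 rad and value of joint lid below 0.04 rad and value of joint catch below 0.1 rad and linear speed of bottle below 0.02 m/s); the robot touches nothing.
It fails at once if the catch is folded over (under 1.2 rad) while the lid is still open (over 0.1 rad) (value of joint catch below 1.2 rad and value of joint lid above 0.1 rad).
It fails at once if the lid is slammed (over 2.5 rad/s in the last 0.3 rad) (value of joint lid below 0.3 rad and velocity of joint lid below -2.5 rad/s).
It fails at once if the bottle is dropped into the box (over 0.6 m/s below 50 mm above the pad) (z of bottle in the frame of paintbox below 0.055 m and horizontal distance between bottle and paintbox below 0.16 m and linear speed of bottle above 0.6 m/s).
It fails at once if one of the other things (aluminium pencil tin, wooden pastel case, open glass water jar, glass dish, paint pot) is moved over 30 mm (distance of any of pencil_tin, pastel_case, water_jar, glass_dish, paint_pot from where it was at the start of the episode above 0.03 m).
It also fails if it takes over 72 s, if anything falls off the work surface, if the arm or the gripper's body presses on something with over 40 N, if the wrist force passes 120 N, or if a joint passes its speed limit or range.

### The arm

A 6-joint arm with a two-finger parallel gripper is mounted at the origin on the work surface. World frame = base frame: x ahead of the robot, y to its left, z up, the work surface at z = 0. Lengths are in m, angles in rad, forces in N, time in s.
With the tool pointing down it reaches from about 0.3 to 0.875 m from the base axis. Payload 6.4 kg.
Tool frame: the origin (TCP) lies on the centre line of the jaws, within the pads' length; the fingertips stand 8 mm ahead of it and the grasp point (between the pads) lies 11 mm behind it; z points along the fingers, y is the line along which they close (so a half turn about z gives the same grasp; the last joint's range is limited). The gripper opens to 85 mm and grips with 20 to 120 N. Pads are 22 mm wide; open, the fingers measure 114 mm over their backs; the gripper's body (76 mm by 85 mm) begins 54 mm behind the grasp point. The pads swing forward as they close: fully open they stand 13 mm farther back than shut.
Start: joints at [-1.368, 0.181, 1.607, -0, 1.354, -0.206], TCP at [0.229, -0.528, 0.239] pointing down, gripper open.
Joint ranges: [-2.99, 2.99], [-0.89, 2.07], [0.3, 2.58], [-1.14, 4.28], [0, 2.63], [-3.12, 3.12]. Speed limits (rad/s): [2.57, 2.57, 3.01, 3.14, 3.14, 3.14].

### API

Orientations are given as a unit quaternion [w, x, y, z].
In Python, from bench import ctrl gives the robot as it stands.
- The arm moves only by the shell command python3 -m handwheel 'ROWS' [OPENING]. ROWS is JSON, a list that holds one entry, the list of rows, each a list of 4 numbers: the shift along the tool's x, y, z each as a share of 20 cm, from -1 to 1, then the turn about the tool's z as a share of 1.5 rad, from -1 to 1. In form: [[[x, y, z, twist], ...]]. A call has 1 to 10 rows; each row is the pose to reach, as a shift and turn from the pose commanded when the call began, along the tool's axes at that moment; what a row does not reach only later rows make up. A row lasts 1/8 s, in which the tool goes at most 62.5 mm and 10.7 degrees, less where a joint would pass 70% of its speed; a pose out of reach is approached as far as the arm can. A call with a number of a shift or a turn outside -1 to 1 is refused whole. A call with a gripper value outside its range is refused whole. OPENING is the finger opening in mm, from 0 to 85.4, set as the call begins (- or left out, the last holds). The fingers move at their own pace and stop on an object; the grip force is fixed at half the most. Time passes only in rows, so rows that repeat a pose let the fingers close. It gives the time, the measured TCP pose, the force, the opening and the grip force at its end, in the units of the state.
- ctrl.get_obs(): the state, without advancing time (a new reading comes with each control period).
- ctrl.camera(name): name is "scene" or "top" or "wrist"; returns a dict with "color" (384x512x3 uint8, red, green, blue), "range_z" (384x512 float32, m along the optical axis (not along the pixel's ray), 0 where there is no reading), "K" (3x3 intrinsics, pixels), "pose" (4x4, takes a point from camera to world coordinates); the wrist camera has in their place "T_tool_cam" (4x4, takes a point from camera to tool coordinates, whose origin is the TCP and whose axes are the flange's). Camera axes: x right, y down, z forward; pixel columns grow to the right and rows downward; lengths in m; the calibration is good to about 2 mm. A picture is of the moment at which its call begins: read the wrist's pose just before it.
- ctrl.hand_in(): hands the job in; it is judged then, once.
The state is a dict: "time_s": time; "q": joint angles; "dq": joint speeds; "joint_efforts": joint torques, N m; "eef_pos": TCP position; "eef_rot": TCP orientation; "wrist_force": force on the tool from outside, world axes, zero at the start; "torque": the same for the moment, N m; "opening": opening from 0.0 (shut) to 1.0 (fully open); "grasp_force": force on a finger pad.
Only numpy, scipy, OpenCV 4.12 (cv2) and the standard library are available. Lean on these libraries where they do the work, as an engineer would, in place of code of your own. Each camera call takes 0.05 s, during which the arm holds its last target. There are 200 camera calls.

## Working session

There is one attempt and no reset: what is moved stays moved. The work goes in short steps, Python scripts to look and compute and a shell command to move; the robot and the scene stay as the last step left them, time stands still between calls to the robot, and variables do not carry over. Pictures are saved under pics/ and viewed, at most 10 in all, crops included, and the job is handed in when it is done.

```bash
ls; mkdir -p pics
python3 - <<'E'
from bench import ctrl
import cv2,numpy as np
o=ctrl.get_obs();print(o)
for n in("scene","top"):
    c=ctrl.camera(n);cv2.imwrite(f"pics/{n}1.png",c["color"][:,:,::-1]);np.savez(f"{n}1.npz",**c);print(n,c["K"].tolist(),np.round(c["pose"],3).tolist())
E
```

```text
pics
{'time_s': 0.0, 'q': array([-1.36829473e+00,  1.81531164e-01,  1.60800578e+00, -4.32047642e-06,
        1.35383991e+00, -2.06290650e-01]), 'dq': array([ 1.34761789e-03,  1.47791907e-03,  1.40747304e-04,  2.30444412e-03,
        3.40953886e-04, -9.74813824e-05]), 'joint_efforts': array([ 1.05118261e-04, -4.44867826e+01, -3.51339447e+01, -3.68480305e-04,
        8.89225543e-03,  2.61194906e-06]), 'eef_pos': array([ 0.22847016, -0.52706248,  0.23839079]), 'eef_rot': array([-8.92104913e-04,  9.79183251e-01,  2.02976267e-01, -4.19065134e-07]), 'wrist_force': array([-0.30810952, -0.510245  , -0.33638891]), 'torque': array([-0.02200515, -0.02064938,  0.03783447]), 'grasp_force': 0.0, 'opening': 1.001104089657052}
scene [[466.775260537436, 0.0, 251.3599088411897], [0.0, 466.775260537436, 186.7863620746326], [0.0, 0.0, 1.0]] [[0.266, 0.817, -0.511, 1.121], [0.964, -0.219, 0.152, -0.191], [0.013, -0.533, -0.846, 1.019], [0.0, 0.0, 0.0, 1.0]]
top [[458.8025614405441, 0.0, 255.34224749435262], [0.0, 458.8025614405441, 186.77769668954272], [0.0, 0.0, 1.0]] [[-0.029, -0.997, 0.068, 0.451], [-0.999, 0.031, 0.028, -0.057], [-0.03, -0.067, -0.997, 1.342], [0.0, 0.0, 0.0, 1.0]]
```

View pics/scene1.png

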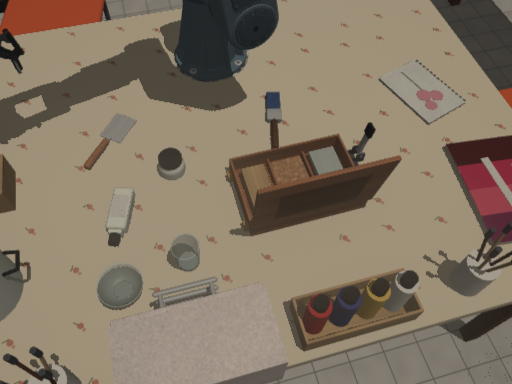

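View pics/top1.png

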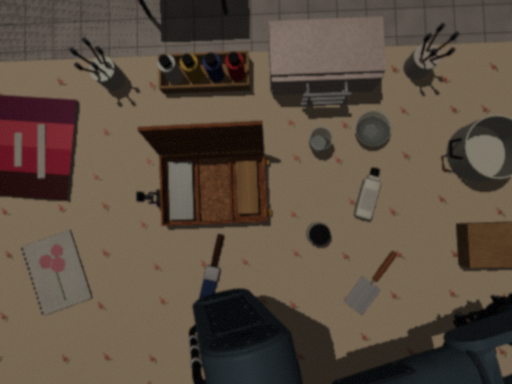

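The bottle lies at top px (368,195), the box at (215,190) with the cork in the middle bay, the lid upright at the far side (205,140), and the catch at (147,197). Next I'll measure them.

```bash
cat > h.py <<'E'
import numpy as np,cv2
def cloud(c):
    z=c["range_z"];v,u=np.mgrid[:z.shape[0],:z.shape[1]];K=c["K"]
    p=np.stack([(u-K[0,2])/K[0,0]*z,(v-K[1,2])/K[1,1]*z,z],-1)
    P=p@c["pose"][:3,:3].T+c["pose"][:3,3];P[z==0]=np.nan;return P
def box(P,x,y,z):
    return P[(P[...,0]>x[0])&(P[...,0]<x[1])&(P[...,1]>y[0])&(P[...,1]<y[1])&(P[...,2]>z[0])&(P[...,2]<z[1])]
def rect(Q):
    r=cv2.minAreaRect(Q[:,:2].astype(np.float32)*1000);return [np.round(a,1) for a in r],np.round(cv2.boxPoints(r)).tolist()
E
python3 - <<'E'
from h import *
T=np.load("top1.npz");S=np.load("scene1.npz");P=cloud(T);Q=cloud(S)
for n,(v,u) in dict(bottle=(200,367),cap=(172,374),rimfl=(222,170),rimfr=(222,262),floor=(190,215),tin=(190,180),case=(190,246),lidtop1=(127,150),lidtop2=(124,260),catch=(197,143),pot=(235,319),jar=(143,320),dish=(130,373),table=(260,130)).items():print(n,np.round(P[v,u],3))
b=box(P,(.33,.56),(-.45,-.22),(.015,.05))
print("b all",np.round(b.min(0),3),np.round(b.max(0),3))
for nm,X in(("top",P),("scene",Q)):
    for k,(x,y,z) in dict(bottle=((.35,.52),(-.38,-.26),(.012,.045)),body=((.35,.475),(-.38,-.26),(.03,.045)),rim=((.3,.58),(-.13,.2),(.048,.062)),lid=((.4,.8),(-.2,.3),(.1,.35)),catch=((.3,.6),(.165,.35),(.05,.25)),pot=((.25,.4),(-.3,-.15),(.05,.07))).items():
        q=box(X,x,y,z)
        if len(q)>5:print(nm,k,len(q),rect(q),np.round(q[:,2].max(),3),np.round(np.median(q,0),3))
q=box(Q,(.4,.8),(-.1,.2),(.1,.24));
E
```

```text
bottle [ 0.493 -0.336  0.031]
cap [ 0.572 -0.359  0.032]
rimfl [0.447 0.232 0.009]
rimfr [ 0.439 -0.036  0.001]
floor [0.536 0.099 0.002]
tin [0.538 0.197 0.027]
case [0.532 0.007 0.029]
lidtop1 [0.676 0.222 0.262]
lidtop2 [ 0.674 -0.042  0.26 ]
catch [0.515 0.273 0.145]
pot [ 0.399 -0.193  0.066]
jar [ 0.664 -0.212  0.011]
dish [ 0.697 -0.368  0.008]
table [ 0.339  0.354 -0.003]
b all [ 0.332 -0.414  0.015] [ 0.559 -0.223  0.041]
top bottle 529 ([array([ 484.2, -334.9]), array([51.8, 86.8]), np.float64(72.5)], [[435.0, -347.0], [518.0, -373.0], [533.0, -323.0], [451.0, -297.0]]) 0.041 [ 0.481 -0.332  0.033]
top body 170 ([array([ 459.3, -326.9]), array([49.6, 36.3]), np.float64(78.8)], [[437.0, -348.0], [472.0, -355.0], [482.0, -306.0], [446.0, -299.0]]) 0.041 [ 0.459 -0.329  0.034]
top rim 294 ([array([509.2,  74.8]), array([137.5, 250.6]), np.float64(0.9)], [[439.0, 199.0], [442.0, -52.0], [580.0, -49.0], [576.0, 201.0]]) 0.062 [0.445 0.006 0.055]
top lid 3175 ([array([683.9,  60.5]), array([150.2, 550.5]), np.float64(24.4)], [[502.0, 280.0], [729.0, -221.0], [866.0, -159.0], [638
[... 755 characters left out ...]
ne rim 453 ([array([457.1,  47.1]), array([121.8, 281.6]), np.float64(29.0)], [[336.0, 141.0], [472.0, -106.0], [579.0, -47.0], [442.0, 200.0]]) 0.061 [0.444 0.021 0.055]
scene lid 4708 ([array([681.1,  61.8]), array([149.4, 555.5]), np.float64(24.3)], [[499.0, 284.0], [727.0, -222.0], [863.0, -161.0], [635.0, 346.0]]) 0.268 [0.671 0.097 0.199]
scene catch 600 ([array([474.4, 233.7]), array([148. ,  64.6]), np.float64(39.4)], [[397.0, 212.0], [438.0, 162.0], [552.0, 256.0], [511.0, 306.0]]) 0.171 [0.514 0.264 0.068]
scene pot 172 ([array([ 384.9, -194.5]), array([29.7, 57. ]), np.float64(0.5)], [[370.0, -166.0], [370.0, -223.0], [400.0, -223.0], [400.0, -166.0]]) 0.069 [ 0.389 -0.194  0.06 ]
```

Run:
```python
from h import *
for nm in("top","scene"):
    X=cloud(np.load(nm+"1.npz"))
    q=box(X,(.42,.62),(-.42,-.26),(.012,.045));print(nm,"bottle",len(q),rect(q))
    q=box(X,(.42,.62),(-.42,-.26),(.020,.045));print("b2",rect(q))
    r=box(X,(.40,.70),(-.12,.25),(.049,.061))
    q=r[r[:,0]<.46];m=np.polyfit(q[:,1],q[:,0],1);print("front rim slope,x0",m,len(q),"y",q[:,1].min(),q[:,1].max(),"x",q[:,0].min())
    f=np.argsort(r[:,1]);print("corner -y",r[f[:8]].round(3).tolist());print("corner +y",r[f[-8:]].round(3).tolist())
    l=box(X,(.58,.75),(-.08,.26),(.08,.32));a=np.c_[l[:,1],l[:,2],np.ones(len(l))]
    k=np.ones(len(l),bool)
    for _ in range(6):
        s=np.linalg.lstsq(a[k],l[k,0],rcond=None)[0];e=abs(l[:,0]-a@s);k=e<.004
    print("lid plane x=ay+bz+c",s,k.sum(),np.percentile(l[k],[0.5,99.5],axis=0).round(3).tolist())
    c=box(X,(.42,.6),(.245,.36),(.06,.25));print("catch",np.percentile(c,[1,50,99],axis=0).round(3).tolist())
    for lo in np.arange(.06,.18,.015):
        d=c[(c[:,2]>lo)&(c[:,2]<lo+.015)]
        if len(d):print(round(lo,3),len(d),d.mean(0).round(3),d.min(0).round(3),d.max(0).round(3))
```

```text
top bottle 870 ([array([ 514.2, -344.4]), array([ 51.8, 149.8]), np.float64(72.5)], [[435.0, -347.0], [578.0, -392.0], [593.0, -342.0], [451.0, -297.0]])
b2 ([array([ 514.3, -344.4]), array([ 51.8, 149.6]), np.float64(72.5)], [[435.0, -347.0], [578.0, -392.0], [593.0, -342.0], [451.0, -297.0]])
front rim slope,x0 [-0.00950873  0.44513534] 252 y -0.05125040604163692 0.24805860278375674 x 0.4383749414274732
corner -y [[0.456, -0.051, 0.056], [0.453, -0.051, 0.056], [0.45, -0.051, 0.053], [0.447, -0.051, 0.05], [0.444, -0.051, 0.054], [0.517, -0.05, 0.058], [0.515, -0.05, 0.055], [0.512, -0.05, 0.054]]
corner +y [[0.544, 0.25, 0.052], [0.53, 0.25, 0.053], [0.527, 0.25, 0.053], [0.623, 0.25, 0.058], [0.515, 0.25, 0.053], [0.573, 0.25, 0.049], [0.635, 0.25, 0.057], [0.524, 0.25, 0.052]]
lid plane x=ay+bz+c [-0.01450303  0.1563666   0.63260024] 2948 [[0.643, -0.047, 0.081], [0.677, 0.25, 0.268]]
catch [[0.493, 0.246, 0.062], [0.517, 0.272, 0.12], [0.538, 0.285, 0.171]]
0.06 18 [0.514 0.256 0.068] [0.442 0.245 0.061] [0.577 0.274 0.075]
0.075 51 [0.516 0.267 0.079] [0.501 0.257 0.075] [0.53
[... 1251 characters left out ...]
98  0.1478274   0.64194965] 4282 [[0.651, -0.046, 0.081], [0.681, 0.251, 0.266]]
catch [[0.5, 0.258, 0.061], [0.52, 0.273, 0.115], [0.533, 0.286, 0.17]]
0.06 53 [0.521 0.265 0.068] [0.499 0.257 0.06 ] [0.534 0.28  0.075]
0.075 62 [0.52  0.267 0.08 ] [0.498 0.256 0.075] [0.533 0.28  0.09 ]
0.09 28 [0.518 0.269 0.097] [0.509 0.265 0.091] [0.523 0.277 0.104]
0.105 30 [0.518 0.272 0.113] [0.506 0.267 0.106] [0.523 0.279 0.119]
0.12 25 [0.517 0.273 0.127] [0.508 0.27  0.12 ] [0.523 0.28  0.133]
0.135 38 [0.518 0.275 0.143] [0.503 0.272 0.136] [0.529 0.283 0.15 ]
0.15 48 [0.519 0.277 0.157] [0.503 0.273 0.15 ] [0.53  0.287 0.165]
0.165 42 [0.516 0.281 0.168] [0.503 0.275 0.165] [0.53  0.287 0.171]
```

```bash
cat > to.py <<'E'
import sys,numpy as np
from scipy.spatial.transform import Rotation as R
from bench import ctrl
# target x y z yaw(of tool x) -> row values, assuming tool z stays as it is
x,y,z,yaw=map(float,sys.argv[1:5]);o=ctrl.get_obs()
r=R.from_quat(np.roll(o["eef_rot"],-1));m=r.as_matrix();d=m.T@(np.array([x,y,z])-o["eef_pos"])/.2
t=-(yaw-np.arctan2(m[1,0],m[0,0]));t=(t+np.pi)%(2*np.pi)-np.pi
print("row",d.round(3),round(t/1.5,3),"pos",o["eef_pos"].round(4),"yaw",np.arctan2(m[1,0],m[0,0]).round(3),"zaxis",m[:,2].round(3),"q",o["q"].round(2),"t",o["time_s"])
E
python3 to.py 0.5026 -0.3404 0.12 -0.304
```

```text
row [ 1.629 -0.311  0.593] 0.475 pos [ 0.2285 -0.5271  0.2385] yaw 0.409 zaxis [-0.     0.002 -1.   ] q [-1.37  0.18  1.61  0.    1.35 -0.21] t 0.1
```

```bash
python3 -m handwheel '[[[0.3,-0.06,0,0.12],[0.6,-0.12,0.1,0.24],[0.8,-0.16,0.2,0.36],[0.9,-0.2,0.3,0.475],[0.9,-0.2,0.3,0.475],[0.9,-0.2,0.3,0.475]]]' 85; python3 to.py 0.5026 -0.3404 0.12 -0.304
```

```text
time_s: 0.85
eef_pos: [0.3776, -0.4201, 0.1798]
eef_rot: [0.0, 0.989, -0.15, 0.0]
wrist_force: [-0.5, -0.5, -0.0]
opening: 0.996
grasp_force: 0.0
row [ 0.479 -0.566  0.299] 0.002 pos [ 0.3776 -0.4201  0.1798] yaw -0.301 zaxis [-0.    -0.001 -1.   ] q [-1.05  0.22  1.69 -0.    1.23  0.82] t 0.85
```

```bash
python3 -m handwheel '[[[0.16,-0.19,0.1,0],[0.32,-0.38,0.2,0],[0.479,-0.566,0.3,0.002],[0.479,-0.566,0.3,0.002],[0.479,-0.566,0.3,0.002]]]' 85; python3 to.py 0.5026 -0.3404 0.016 -0.304
python3 - <<'E'
from bench import ctrl
import cv2
c=ctrl.camera("wrist");cv2.imwrite("pics/w1.png",c["color"][:,:,::-1])
E
```

```text
time_s: 1.48
eef_pos: [0.5029, -0.3414, 0.1201]
eef_rot: [0.001, 0.988, -0.152, 0.0]
wrist_force: [0.5, -0.6, 0.4]
opening: 0.993
grasp_force: 0.0
row [-0.004 -0.005  0.521] -0.001 pos [ 0.5029 -0.3414  0.1201] yaw -0.306 zaxis [ 0.001 -0.001 -1.   ] q [-0.79  0.38  1.62 -0.    1.15  1.09] t 1.475
```

View pics/w1.png

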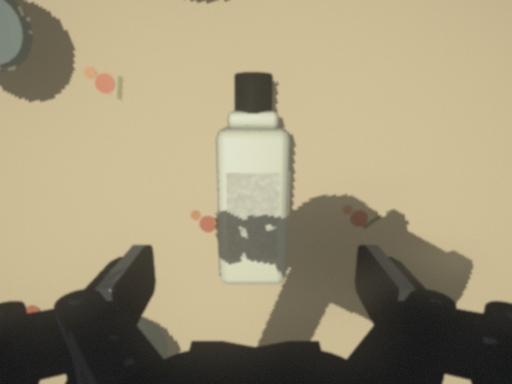

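The bottle is centred between the fingers (axis at u≈254, finger midpoint ≈256) and aligned with them. I'll descend and grip.

```bash
python3 -m handwheel '[[[0,-0.005,0.2,0],[0,-0.005,0.36,0],[0,-0.005,0.46,0],[0,-0.005,0.52,0],[0,-0.005,0.52,0],[0,-0.005,0.52,0]]]' 85 && python3 -m handwheel '[[[0,0,0,0],[0,0,0,0],[0,0,0,0],[0,0,0,0],[0,0,0,0],[0,0,0,0],[0,0,0,0],[0,0,0,0]]]' 40; python3 to.py 0.5026 -0.3404 0.14 -0.304
```

```text
time_s: 2.28
eef_pos: [0.5041, -0.3399, 0.0165]
eef_rot: [0.001, 0.988, -0.153, 0.001]
wrist_force: [0.3, 0.0, 0.1]
opening: 0.992
grasp_force: 0.0
time_s: 3.28
eef_pos: [0.5041, -0.3395, 0.0163]
eef_rot: [0.0, 0.988, -0.153, 0.001]
wrist_force: [-0.3, 0.2, 6.5]
opening: 0.576
grasp_force: 63.8
row [-0.005  0.007 -0.619] -0.002 pos [ 0.5041 -0.3395  0.0163] yaw -0.307 zaxis [ 0.001 -0.001 -1.   ] q [-0.79  0.53  1.65  0.    0.96  1.09] t 3.275
```

```bash
python3 -m handwheel '[[[0,0,-0.15,0],[0,0,-0.4,0],[0,0,-0.6,0],[0,0,-0.72,0],[0,0,-0.72,0],[0,0,-0.72,0]]]' ; python3 to.py 0.53 0.0995 0.15 0.01
```

```text
time_s: 4.03
eef_pos: [0.5027, -0.3383, 0.1576]
eef_rot: [-0.001, 0.988, -0.153, -0.001]
wrist_force: [0.5, 0.2, -1.2]
opening: 0.573
grasp_force: 63.0
row [-0.53  -2.128  0.042] -0.211 pos [ 0.5027 -0.3383  0.1576] yaw -0.307 zaxis [-0.002  0.002 -1.   ] q [-0.79  0.33  1.59 -0.    1.22  1.09] t 4.025
```

```bash
python3 -m handwheel '[[[-0.04,-0.15,0,0],[-0.1,-0.4,0,-0.05],[-0.17,-0.65,0,-0.1],[-0.22,-0.9,0,-0.15],[-0.25,-1,0,-0.21],[-0.25,-1,0,-0.211],[-0.25,-1,0,-0.211]]]'; python3 to.py 0.53 0.0995 0.15 0.01
```

```text
time_s: 4.9
eef_pos: [0.5157, -0.1337, 0.1582]
eef_rot: [-0.0, 1.0, 0.004, -0.001]
wrist_force: [0.6, -0.7, -0.4]
opening: 0.573
grasp_force: 63.0
row [ 0.081 -1.165  0.041] -0.001 pos [ 0.5157 -0.1337  0.1582] yaw 0.008 zaxis [-0.002  0.    -1.   ] q [-0.48  0.18  1.79 -0.    1.18  1.09] t 4.9
```

```bash
python3 -m handwheel '[[[0.01,-0.15,0,0],[0.03,-0.4,0,0],[0.05,-0.65,0,0],[0.07,-0.85,0,0],[0.08,-1,0,0],[0.08,-1,0,0],[0.08,-1,0,0]]]'; python3 to.py 0.53 0.0995 0.15 0.01;python3 -m handwheel '[[[0,-0.08,0,0],[0,-0.16,0.02,0],[0,-0.165,0.03,0],[0,-0.165,0.03,0],[0,-0.165,0.03,0]]]'; python3 to.py 0.53 0.0995 0.08 0.01
python3 - <<'E'
from h import *
from bench import ctrl
for n in("top","scene"):
    c=ctrl.camera(n);np.savez(n+"2.npz",**c);X=cloud(c)
    q=box(X,(.43,.62),(.05,.16),(.125,.18)) ;print(n,len(q))
    cv2.imwrite(f"pics/{n}2.png",c["color"][:,:,::-1])
a=cv2.imread("pics/top2.png")[80:260,90:330];b=cv2.imread("pics/scene2.png")[110:290,180:420]
cv2.imwrite("pics/c2.png",cv2.resize(np.hstack([a,b]),None,fx=1.6,fy=1.6))
E
```

```text
time_s: 5.78
eef_pos: [0.5303, 0.0656, 0.1589]
eef_rot: [0.0, 1.0, 0.004, -0.0]
wrist_force: [-0.1, 0.2, -2.1]
opening: 0.571
grasp_force: 63.0
row [-0.    -0.17   0.045] -0.001 pos [0.5303 0.0656 0.1589] yaw 0.008 zaxis [-0.001 -0.    -1.   ] q [-0.1   0.18  1.78 -0.    1.18  1.46] t 5.775
time_s: 6.4
eef_pos: [0.5299, 0.0997, 0.1533]
eef_rot: [0.0, 1.0, 0.005, 0.0]
wrist_force: [0.5, -0.3, -1.0]
opening: 0.571
grasp_force: 63.0
row [0.001 0.001 0.366] -0.0 pos [0.5299 0.0997 0.1533] yaw 0.01 zaxis [ 0. -0. -1.] q [-0.03  0.2   1.77 -0.    1.17  1.53] t 6.4
top 64
scene 882
```

View pics/c2.png

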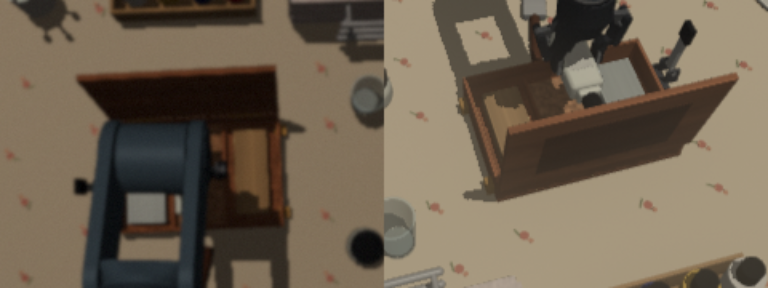

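```bash
python3 -m handwheel '[[[0,0,0.12,0],[0,0,0.26,0],[0,0,0.38,0],[0,0,0.48,0],[0,0,0.55,0],[0,0,0.59,0],[0,0,0.61,0],[0,0,0.625,0],[0,0,0.63,0],[0,0,0.63,0]]]'; python3 to.py 0.53 0.0995 0.0245 0.01
```

```text
time_s: 7.75
eef_pos: [0.5301, 0.0999, 0.0276]
eef_rot: [0.0, 1.0, 0.005, 0.0]
wrist_force: [-0.8, -0.5, -1.2]
opening: 0.573
grasp_force: 63.0
row [-0.     0.002  0.015] -0.0 pos [0.5301 0.0999 0.0276] yaw 0.01 zaxis [ 0.001 -0.    -1.   ] q [-0.03  0.39  1.83  0.    0.92  1.53] t 7.75
```

```bash
python3 -m handwheel '[[[0,0,0.006,0],[0,0,0.012,0],[0,0,0.016,0],[0,0,0.016,0],[0,0,0.016,0]]]'; python3 to.py 0.53 0.0995 0.0245 0.01
```

```text
time_s: 8.38
eef_pos: [0.5298, 0.0999, 0.0243]
eef_rot: [0.0, 1.0, 0.005, -0.0]
wrist_force: [-2.1, 0.3, 3.5]
opening: 0.568
grasp_force: 63.4
row [ 0.001  0.002 -0.001] -0.0 pos [0.5298 0.0999 0.0243] yaw 0.01 zaxis [-0. -0. -1.] q [-0.03  0.4   1.83 -0.    0.91  1.53] t 8.375
```

```bash
python3 -m handwheel '[[[0,0,0,0],[0,0,0,0],[0,0,0,0],[0,0,0,0]]]' 57; python3 -m handwheel '[[[0,0,-0.05,0],[0,0,-0.15,0],[0,0,-0.3,0],[0,0,-0.5,0],[0,0,-0.75,0],[0,0,-0.9,0],[0,0,-0.9,0]]]'; python3 to.py 0.43 0.0995 0.3 0.01
```

```text
time_s: 8.88
eef_pos: [0.5299, 0.0998, 0.0241]
eef_rot: [0.0, 1.0, 0.005, 0.0]
wrist_force: [0.3, -0.5, 0.2]
opening: 0.666
grasp_force: 0.0
time_s: 9.75
eef_pos: [0.5319, 0.0999, 0.2079]
eef_rot: [0.0, 1.0, 0.005, 0.004]
wrist_force: [-0.1, -0.1, -0.8]
opening: 0.671
grasp_force: 0.0
row [-0.506 -0.003 -0.464] 0.0 pos [0.5319 0.0999 0.2079] yaw 0.01 zaxis [ 0.007 -0.    -1.   ] q [-0.03  0.13  1.73  0.    1.27  1.53] t 9.75
```

```bash
python3 -m handwheel '[[[-0.05,0,-0.2,0],[-0.05,0,-0.45,0],[-0.05,0,-0.7,0],[-0.05,0,-0.75,0],[-0.05,0,-0.75,0]]]' 0
python3 - <<'E'
from h import *
from bench import ctrl
T=[]
for n in("scene","top"):
    c=ctrl.camera(n);np.savez(n+"3.npz",**c);X=cloud(c)
    q=box(X,(.46,.625),(.055,.145),(.012,.05));print(n,"bottle",len(q),rect(q),q[:,2].max())
    l=box(X,(.58,.75),(-.06,.26),(.08,.32));
    top=l[l[:,2]>np.percentile(l[:,2],99)];print("lidtop",np.median(top,0),l[:,2].max())
    cv2.imwrite(f"pics/{n}3.png",c["color"][:,:,::-1])
a=cv2.imread("pics/scene3.png")[100:260,200:420];cv2.imwrite("pics/c3.png",cv2.resize(a,None,fx=2.5,fy=2.5))
E
python3 to.py 0.74 0.0995 0.34 0.01
```

```text
time_s: 10.38
eef_pos: [0.5197, 0.0998, 0.3535]
eef_rot: [-0.0, 1.0, 0.005, -0.0]
wrist_force: [0.0, -0.2, -0.9]
opening: 0.004
grasp_force: 0.0
scene bottle 499 ([array([500.4, 100.2]), array([89.5, 77.2]), np.float64(89.4)], [[461.0, 56.0], [539.0, 55.0], [539.0, 145.0], [462.0, 145.0]]) 0.047606574684625924
lidtop [0.67408533 0.08494658 0.26671798] 0.26896462762106044
top bottle 640 ([array([541.4,  86.8]), array([ 60.3, 164. ]), np.float64(87.3)], [[458.0, 61.0], [622.0, 53.0], [625.0, 113.0], [461.0, 121.0]]) 0.049730779910839296
lidtop [0.67455624 0.07402998 0.26768516] 0.2699923975507139
row [1.105 0.012 0.054] -0.0 pos [0.519  0.0997 0.3517] yaw 0.01 zaxis [-0.004  0.    -1.   ] q [-0.03  0.01  1.57 -0.    1.57  1.53] t 10.475
```

View pics/c3.png

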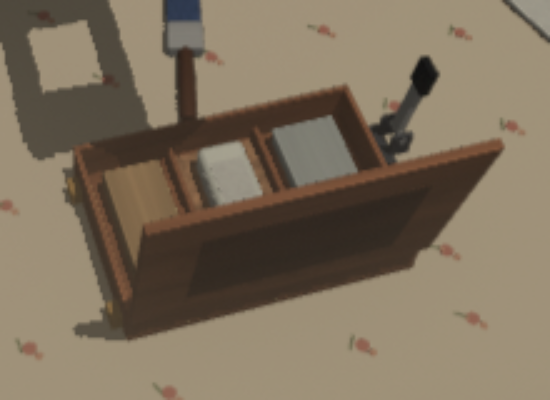

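The bottle lies flat in the middle bay (crop px ~(230,175)). Next I'll go over and behind the lid.

```bash
python3 -m handwheel '[[[0.15,0,0,0],[0.4,0,0,0],[0.65,0,0,0],[0.9,0,0,0],[1,0,0,0],[1,0,0,0],[1,0,0,0]]]' 0; python3 to.py 0.735 0.0995 0.245 0.01
python3 - <<'E'
r=.19
import numpy as np
for a in np.arange(1.75,-.01,-.125):print(round(a,3),round(.6405-r*np.cos(a)+.01*np.sin(a)+.011,3),round(.055+r*np.sin(a)+.01*np.cos(a)+.008,3))
E
```

```text
time_s: 11.35
eef_pos: [0.7189, 0.1018, 0.3525]
eef_rot: [-0.0, 1.0, 0.005, -0.001]
wrist_force: [0.4, 0.4, 0.1]
opening: 0.004
grasp_force: 0.0
row [0.082 0.012 0.537] -0.0 pos [0.7189 0.1018 0.3525] yaw 0.01 zaxis [-0.003  0.    -1.   ] q [-0.02  0.47  1.02  0.    1.66  1.54] t 11.35
1.75 0.695 0.248
1.625 0.672 0.252
1.5 0.648 0.253
1.375 0.624 0.251
1.25 0.601 0.246
1.125 0.579 0.239
1.0 0.557 0.228
0.875 0.537 0.215
0.75 0.519 0.2
0.625 0.503 0.182
0.5 0.49 0.163
0.375 0.478 0.142
0.25 0.47 0.12
0.125 0.464 0.097
0.0 0.461 0.073
```

```bash
python3 -m handwheel '[[[0.08,0,0,0],[0.08,0.01,0.15,0],[0.08,0.01,0.35,0],[0.08,0.01,0.51,0],[0.08,0.01,0.51,0],[0.08,0.01,0.51,0]]]' 0; python3 to.py 0.624 0.0995 0.251 0.01
```

```text
time_s: 12.1
eef_pos: [0.7361, 0.1, 0.2543]
eef_rot: [0.0, 1.0, 0.005, 0.001]
wrist_force: [1.3, 0.8, 1.0]
opening: -0.002
grasp_force: 0.0
row [-0.561 -0.003  0.015] 0.0 pos [0.7361 0.1    0.2543] yaw 0.01 zaxis [ 0.002 -0.    -1.   ] q [-0.02  0.54  1.1  -0.    1.49  1.54] t 12.1
```

```bash
python3 -m handwheel '[[[-0.1,0,0.01,0],[-0.2,0,0.02,0],[-0.3,0,0.015,0],[-0.38,0,0.01,0],[-0.46,0,0.01,0],[-0.56,0,0.015,0],[-0.56,0,0.015,0]]]' 0; python3 to.py 0.624 0.0995 0.251 0.01
python3 - <<'E'
from h import *
from bench import ctrl
c=ctrl.camera("scene");X=cloud(c)
cv2.imwrite("pics/s4.png",cv2.resize(c["color"][60:280,160:440,::-1],None,fx=2.2,fy=2.2))
E
```

```text
time_s: 12.98
eef_pos: [0.6243, 0.0989, 0.2522]
eef_rot: [0.0, 1.0, 0.005, 0.002]
wrist_force: [-0.3, 0.1, -0.2]
opening: -0.002
grasp_force: 0.0
row [-0.002 -0.003  0.006] -0.0 pos [0.6243 0.0989 0.2522] yaw 0.01 zaxis [ 0.004 -0.    -1.   ] q [-0.03  0.29  1.44  0.    1.4   1.53] t 12.975
```

View pics/s4.png

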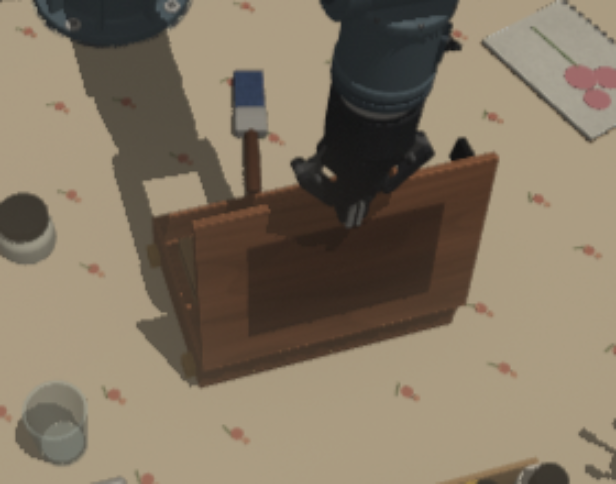

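The lid has begun to close, with the fingertips on its outer face at (355,215). I'll follow the arc.

```bash
python3 -m handwheel '[[[-0.116,0,0.03,0],[-0.226,0,0.066,0],[-0.336,0,0.12,0],[-0.436,0,0.186,0],[-0.526,0,0.26,0],[-0.606,0,0.35,0],[-0.67,0,0.446,0],[-0.7,0,0.5,0],[-0.7,0,0.5,0]]]' 0; python3 to.py 0.464 0.0995 0.097 0.01
python3 - <<'E'
from h import *
from bench import ctrl
X=cloud(ctrl.camera("scene"))
l=box(X,(.42,.68),(-.04,.03),(.05,.3));print(np.percentile(l,[1,50,99],axis=0).round(3).tolist())
print(np.polyfit(l[:,0],l[:,2],1))
E
```

```text
time_s: 14.15
eef_pos: [0.4839, 0.0974, 0.1489]
eef_rot: [-0.0, 1.0, 0.005, -0.0]
wrist_force: [0.2, -0.1, 0.2]
opening: -0.002
grasp_force: 0.0
row [-0.099 -0.011  0.26 ] -0.0 pos [0.4839 0.0974 0.1489] yaw 0.01 zaxis [-0.001  0.    -1.   ] q [-0.04  0.1   1.89  0.    1.15  1.52] t 14.15
[[0.452, -0.039, 0.057], [0.551, -0.005, 0.106], [0.645, 0.029, 0.151]]
[-0.45366095  0.3562829 ]
```

```bash
python3 -m handwheel '[[[-0.03,0,0.05,0],[-0.054,0,0.1,0],[-0.07,0,0.145,0],[-0.085,0,0.19,0],[-0.095,0,0.24,0],[-0.104,0,0.284,0],[-0.11,0,0.32,0],[-0.113,0,0.35,0],[-0.113,0,0.365,0],[-0.113,0,0.365,0]]]' 0; python3 to.py 0.464 0.0995 0.073 0.01
python3 - <<'E'
from h import *
from bench import ctrl
X=cloud(ctrl.camera("scene"))
l=box(X,(.46,.63),(-.04,.03),(.05,.3));print(np.percentile(l,[1,50,99],axis=0).round(3).tolist())
print(np.polyfit(l[:,0],l[:,2],1))
E
```

```text
time_s: 15.45
eef_pos: [0.4609, 0.0973, 0.0757]
eef_rot: [-0.0, 1.0, 0.005, -0.0]
wrist_force: [0.7, 0.2, -0.8]
opening: -0.002
grasp_force: 0.0
row [ 0.016 -0.011  0.014] -0.0 pos [0.4609 0.0973 0.0757] yaw 0.01 zaxis [-0.001  0.    -1.   ] q [-0.04  0.18  1.99  0.    0.98  1.52] t 15.45
[[0.462, -0.039, 0.062], [0.55, -0.005, 0.067], [0.629, 0.029, 0.071]]
[-0.01272293  0.07380298]
```

```bash
python3 -m handwheel '[[[0,0,0.008,0],[0,0,0.016,0],[0,0,0.022,0],[0,0,0.022,0]]]' 0; python3 to.py 0.464 0.0995 0.073 0.01
```

```text
time_s: 16.0
eef_pos: [0.4613, 0.0973, 0.0729]
eef_rot: [0.0, 1.0, 0.005, -0.0]
wrist_force: [-6.6, -0.8, 15.5]
opening: 0.0
grasp_force: 7.5
row [ 0.014 -0.011 -0.001] 0.0 pos [0.4613 0.0973 0.0729] yaw 0.01 zaxis [-0. -0. -1.] q [-0.04  0.18  1.99 -0.    0.97  1.52] t 16.0
```

The lid is shut: 15 N of contact, slope about 0. Next is the catch, pivot ≈(0.519,0.267,0.072), tip ≈(0.518,0.281,0.169).

```bash
python3 -m handwheel '[[[0,0,-0.2,0],[0.05,0,-0.5,0],[0.15,-0.1,-0.8,0],[0.25,-0.3,-0.85,0],[0.29,-0.55,-0.85,0],[0.29,-0.8,-0.85,0],[0.29,-1,-0.85,0],[0.29,-1,-0.85,0]]]' 0; python3 to.py 0.519 0.335 0.150 0.01
python3 - <<'E'
from h import *
from bench import ctrl
X=cloud(ctrl.camera("scene"))
l=box(X,(.46,.63),(-.04,.2),(.05,.3));print(np.polyfit(l[:,0],l[:,2],1),l[:,2].mean())
r=.08
for a in np.arange(1.75,-.01,-.125):print(round(a,3),round(.267-r*np.cos(a)+.005*np.sin(a)+.0145,3),round(.08+r*np.sin(a)+.005*np.cos(a),3))
E
```

```text
time_s: 17.0
eef_pos: [0.5166, 0.3002, 0.2412]
eef_rot: [-0.0, 1.0, 0.007, -0.0]
wrist_force: [0.5, -0.4, 0.9]
opening: -0.0
grasp_force: 0.0
row [ 0.014 -0.174  0.456] 0.002 pos [0.5166 0.3002 0.2412] yaw 0.014 zaxis [-0.  0. -1.] q [0.33 0.23 1.55 0.   1.37 1.88] t 17.0
[-0.00169771  0.06683671] 0.0659054988825947
1.75 0.301 0.158
1.625 0.291 0.16
1.5 0.281 0.16
1.375 0.271 0.159
1.25 0.261 0.157
1.125 0.252 0.154
1.0 0.242 0.15
0.875 0.234 0.145
0.75 0.226 0.138
0.625 0.22 0.131
0.5 0.214 0.123
0.375 0.209 0.114
0.25 0.205 0.105
0.125 0.203 0.095
0.0 0.202 0.085
```

The lid reads flat (slope 0.002). I'll go behind the lever and down.

```bash
python3 -m handwheel '[[[0.01,-0.1,0,0],[0.014,-0.18,0,0],[0.014,-0.19,0.2,0],[0.014,-0.19,0.4,0],[0.014,-0.19,0.41,0],[0.014,-0.19,0.41,0]]]' 0; python3 to.py 0.519 0.261 0.157 0.01
python3 - <<'E'
from h import *
from bench import ctrl
c=ctrl.camera("scene")
cv2.imwrite("pics/s5.png",cv2.resize(c["color"][60:260,200:440,::-1],None,fx=2.5,fy=2.5))
E
```

```text
time_s: 17.8
eef_pos: [0.5205, 0.3361, 0.1609]
eef_rot: [-0.0, 1.0, 0.005, 0.001]
wrist_force: [-0.0, 0.6, 0.6]
opening: -0.001
grasp_force: 0.0
row [-0.011  0.376  0.02 ] -0.0 pos [0.5205 0.3361 0.1609] yaw 0.01 zaxis [ 0.001  0.001 -1.   ] q [0.38 0.35 1.56 0.   1.23 1.94] t 17.8
```

View pics/s5.png

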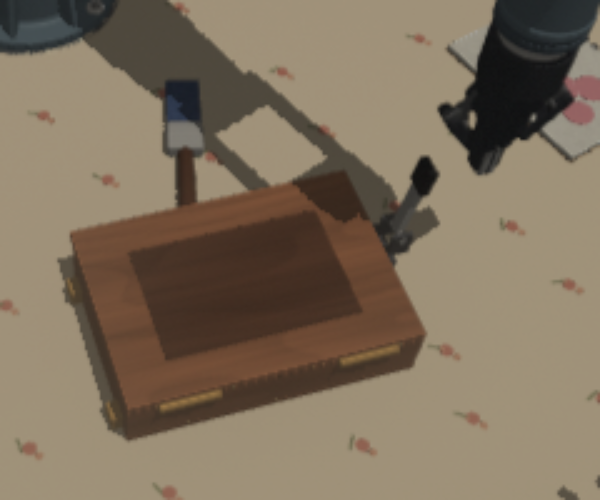

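Lid shut; the lever stands upright at (415,190) and the closed fingers at (485,160) are outside it. I'll push it inwards along its arc.

```bash
python3 -m handwheel '[[[-0.01,0.1,0.005,0],[-0.01,0.18,0.005,0],[-0.01,0.276,0.005,0],[-0.01,0.376,0.02,0],[-0.01,0.47,0.055,0],[-0.01,0.51,0.08,0],[-0.01,0.55,0.115,0],[-0.01,0.58,0.15,0],[-0.01,0.61,0.19,0],[-0.01,0.61,0.19,0]]]' 0; python3 to.py 0.519 0.205 0.105 0.01
```

```text
time_s: 19.1
eef_pos: [0.5182, 0.2134, 0.1206]
eef_rot: [0.0, 1.0, 0.005, -0.001]
wrist_force: [-0.2, -0.9, -1.3]
opening: 0.0
grasp_force: 0.0
row [0.004 0.042 0.078] -0.0 pos [0.5182 0.2134 0.1206] yaw 0.01 zaxis [-0.002 -0.    -1.   ] q [ 0.18  0.29  1.74 -0.    1.12  1.74] t 19.1
```

```bash
python3 -m handwheel '[[[0,0.025,0.04,0],[0,0.042,0.08,0],[0,0.05,0.12,0],[0,0.055,0.15,0],[0,0.055,0.17,0],[0,0.055,0.18,0],[0,0.055,0.18,0]]]' 0; python3 to.py 0.519 0.202 0.085 0.01
python3 - <<'E'
from h import *
from bench import ctrl
X=cloud(ctrl.camera("scene"))
c=box(X,(.505,.535),(.16,.29),(.068,.15));print(np.percentile(c,[1,50,99],axis=0).round(3).tolist(),len(c))
E
```

```text
time_s: 19.98
eef_pos: [0.5189, 0.2029, 0.0856]
eef_rot: [-0.0, 1.0, 0.005, -0.0]
wrist_force: [-0.8, 0.9, 0.3]
opening: -0.003
grasp_force: 0.0
row [0.    0.004 0.003] -0.0 pos [0.5189 0.2029 0.0856] yaw 0.01 zaxis [-0.  0. -1.] q [0.16 0.33 1.76 0.   1.05 1.72] t 19.975
[[0.506, 0.163, 0.068], [0.526, 0.205, 0.086], [0.534, 0.277, 0.149]] 604
```

```bash
python3 -m handwheel '[[[0,0,0.01,0],[0,0,0.02,0],[0,0,0.025,0],[0,0,0.025,0]]]' 0; python3 to.py 0.519 0.202 0.085 0.01
```

```text
time_s: 20.52
eef_pos: [0.5196, 0.203, 0.0843]
eef_rot: [0.0, 1.0, 0.005, 0.001]
wrist_force: [-12.5, -2.7, 28.0]
opening: 0.0
grasp_force: 14.0
row [-0.003  0.005 -0.003] 0.0 pos [0.5196 0.203  0.0843] yaw 0.01 zaxis [ 0.001 -0.    -1.   ] q [ 0.16  0.33  1.76 -0.    1.04  1.72] t 20.525
```

Rigid contact at 28 N, so the lever is seated. Retreat and check.

```bash
python3 -m handwheel '[[[0,0,-0.1,0],[0,0,-0.3,0],[-0.1,0,-0.6,0],[-0.4,0,-0.8,0],[-0.7,0,-0.8,0],[-0.7,0,-0.8,0],[-0.7,0,-0.8,0]]]' 0
python3 - <<'E'
from h import *
from bench import ctrl
c=ctrl.camera("scene");X=cloud(c)
l=box(X,(.46,.63),(-.04,.15),(.05,.3));print("lid",np.polyfit(l[:,0],l[:,2],1))
k=box(X,(.505,.535),(.172,.245),(.069,.15));print("catch",np.polyfit(k[:,1],k[:,2],1),k[:,2].max(),len(k))
cv2.imwrite("pics/s6.png",cv2.resize(c["color"][60:260,200:440,::-1],None,fx=2.5,fy=2.5))
E
```

```text
time_s: 21.4
eef_pos: [0.3793, 0.2016, 0.2412]
eef_rot: [-0.0, 1.0, 0.005, 0.001]
wrist_force: [-0.0, -0.1, -0.3]
opening: 0.002
grasp_force: 0.0
lid [-0.00149901  0.06666819]
catch [-0.00100771  0.07651081] 0.08160077586069636 224
```

View pics/s6.png

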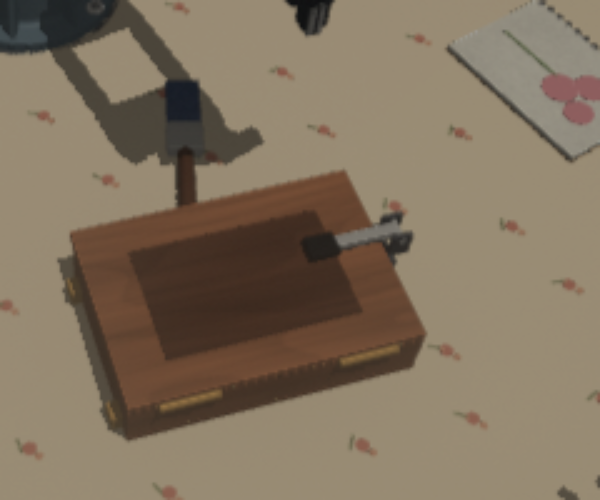

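The lid is shut and the lever lies flat on it (paddle at (320,247)). The robot is clear of everything.

```bash
python3 -c "
from bench import ctrl
print(ctrl.hand_in())"
```

```text
the job is handed in; nothing more can be done
None
```

The bottle is lying flat in the middle cork-lined bay, the lid is shut, the catch is folded flat on it, and I handed the job in at about 21 s; the hand-in returned no verdict.

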